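# Tap the locating pins down in order

## Task

Get the welding fixture ready: with the fingertips, lightly tap or press down the round-headed locating pin first, then the square-headed one, then the oblong-headed one, so that each head ends up about halfway down towards its collar, never driven down onto the collar. Do not touch the square or oblong pin before its turn. Leave the pointed pin untouched and everything else on the bench where it is, and do not squeeze any pin or pull it up.

Things in the scene. Friction and masses are not known exactly. Their poses are not given: they have to be found in the camera images.
- round_top (a point): the centre of the flat top of the round-headed steel pin (head: flat round disc, 52 mm across and 12 mm thick); z is up; with the pin at joint value 0 it lies 102 mm above the bench, and it goes down with the pin
- round_pin (a joint): how far the round-headed pin is pushed down, in m: 0 = normal raised height (head's underside 24 mm above the collar), 0.024 = head down on the collar, negative = pulled up. It starts between 0 and 0.003. A steady friction of about 4 N holds it at any height: it yields to a light push and stays where it is left, without springing back
- round_unit: fixed holder of the round-headed pin: grey base 60 x 60 x 12 mm bolted to the fixture plate, sleeve 32 mm across, at its top a dark collar 40 mm across whose top is 50 mm above the origin; origin under the base's centre, 16 mm above the bench; z up along the pin
- square_top (a point): the centre of the flat top of the square-headed steel pin (head: flat square, 42 x 42 mm and 12 mm thick); z is up; with the pin at joint value 0 it lies 102 mm above the bench, and it goes down with the pin
- square_pin (a joint): how far the square-headed pin is pushed down, in m: 0 = normal raised height (head's underside 24 mm above the collar), 0.024 = head down on the collar, negative = pulled up. It starts between 0 and 0.003. A steady friction of about 4 N holds it at any height: it yields to a light push and stays where it is left, without springing back
- square_unit: fixed holder of the square-headed pin: grey base 60 x 60 x 12 mm bolted to the fixture plate, sleeve 32 mm across, at its top a dark collar 40 mm across whose top is 50 mm above the origin; origin under the base's centre, 16 mm above the bench; z up along the pin
- oblong_top (a point): the centre of the flat top of the oblong-headed steel pin (head: flat narrow bar, 68 mm (its x) x 20 mm (its y) and 12 mm thick); z is up; with the pin at joint value 0 it lies 102 mm above the bench, and it goes down with the pin
- oblong_pin (a joint): how far the oblong-headed pin is pushed down, in m: 0 = normal raised height (head's underside 24 mm above the collar), 0.024 = head down on the collar, negative = pulled up. It starts between 0 and 0.003. A steady friction of about 4 N holds it at any height: it yields to a light push and stays where it is left, without springing back
- oblong_unit: fixed holder of the oblong-headed pin: grey base 60 x 60 x 12 mm bolted to the fixture plate, sleeve 32 mm across, at its top a dark collar 40 mm across whose top is 50 mm above the origin; origin under the base's centre, 16 mm above the bench; z up along the pin
- pointed_top (a point): the tip of the pointed-headed steel pin (head: cone, 42 mm across below, 26 mm tall, ending in a point); z is up; with the pin at joint value 0 it lies 116 mm above the bench, and it goes down with the pin
- pointed_pin (a joint): how far the pointed-headed pin is pushed down, in m: 0 = normal raised height (head's underside 24 mm above the collar), 0.024 = head down on the collar, negative = pulled up. It starts between 0 and 0.003. A steady friction of about 4 N holds it at any height: it yields to a light push and stays where it is left, without springing back
- pointed_unit: fixed holder of the pointed-headed pin: grey base 60 x 60 x 12 mm bolted to the fixture plate, sleeve 32 mm across, at its top a dark collar 40 mm across whose top is 50 mm above the origin; origin under the base's centre, 16 mm above the bench; z up along the pin
- pipe_stub: standing bit of dark steel pipe, 42 mm across, 55 mm tall, on the plate between the pins; loose, to be left alone; origin on its underside
- magnet_block: red and steel welding magnet, 46 x 46 x 20 mm, on the plate between the pins; loose, to be left alone; origin on its underside
- wood_block: wooden block, 50 x 180 x 40 mm high, beyond the plate; loose, to be left alone; origin on its underside
- torch: dark flashlight standing on end, 46 mm across, 145 mm tall, right of the plate; loose, to be left alone; origin on its underside
- hammer: hammer lying left of the plate; loose, to be left alone; origin in the tool, on the bench
- screwdriver: screwdriver lying right of the plate; loose, to be left alone; origin in the tool, on the bench
- brush: brush lying near right of the plate; loose, to be left alone; origin in the tool, on the bench

How it is judged:
On the way, in this order (a step that is already met when the one before it is completed fails the run):
1. the round-headed pin is pushed at least 7 mm down (value of joint round_pin above 0.007 m), for 0.1 s.
2. the square-headed pin is pushed at least 7 mm down (value of joint square_pin above 0.007 m), for 0.1 s.
3. the oblong-headed pin is pushed at least 7 mm down (value of joint oblong_pin above 0.007 m), for 0.1 s.
At the end, for the whole second after the job is handed in: the round, square and oblong pins each stand 7 to 18 mm below their raised height (of 24 mm to the collar), the pointed pin is still up (less than 4.5 mm down), and the loose things are at rest within 15 mm of where they were (value of joint round_pin between 0.007 and 0.018 m and value of joint square_pin between 0.007 and 0.018 m and value of joint oblong_pin between 0.007 and 0.018 m and value of joint pointed_pin below 0.0045 m and linear speed of each of pipe_stub, magnet_block, wood_block, torch, hammer, screwdriver, brush below 0.02 m/s and distance of each of pipe_stub, magnet_block, wood_block, torch, hammer, screwdriver, brush from where it was at the start of the episode below 0.015 m); the robot touches nothing.
It fails at once if the square pin touched (over 1 N) before the round one was down 7 mm, or the oblong pin before the square one was ((contact force between square_unit and anything else above 1 N and value of joint round_pin below 0.007 m) or (contact force between oblong_unit and anything else above 1 N and value of joint square_pin below 0.007 m)).
It fails at once if the pointed pin or its holder touched (over 1 N) (contact force between pointed_unit and anything else above 1 N).
It fails at once if a pin or its holder pressed, struck or squeezed harder than 20 N (contact force between any of round_unit, square_unit, oblong_unit and anything else above 20 N).
It fails at once if a pin driven down onto its collar (over 22 mm down), or pulled up (over 4 mm above its raised height) (value of joint any of round_pin, square_pin, oblong_pin above 0.022 m or value of joint any of round_pin, square_pin, oblong_pin, pointed_pin below -0.004 m).
It fails at once if a loose thing lifted or moved more than 15 mm, or the flashlight or pipe knocked over (distance of any of pipe_stub, magnet_block, wood_block, torch, hammer, screwdriver, brush from where it was at the start of the episode above 0.015 m or angle between any of torch, pipe_stub's own z axis and vertical above 0.3 rad).
It also fails if it takes over 48 s, if anything falls off the work surface, if the arm or the gripper's body presses on something with over 40 N, if the wrist force passes 120 N, or if a joint passes its speed limit or range.

## Robot

A 7-joint arm with a two-finger parallel gripper is mounted at the origin on the work surface. World frame = base frame: x ahead of the robot, y to its left, z up, the work surface at z = 0. Lengths are in m, angles in rad, forces in N, time in s.
With the tool pointing down it reaches from about 0.4 to 0.875 m from the base axis. Payload 19.3 kg.
Tool frame: the origin (TCP) lies midway between the tips of the shut fingers; the grasp point (between the pads) lies 19 mm behind it (env.tcp_to_grasp is the distance from the TCP to the grasp point, in m); z points along the fingers, y is the line along which they close (so a half turn about z gives the same grasp; the last joint's range is limited). The gripper opens to 85 mm and grips with 20 to 120 N. Pads are 22 mm wide; open, the fingers measure 114 mm over their backs; the gripper's body (76 mm by 85 mm) begins 54 mm behind the grasp point. The pads swing forward as they close: fully open they stand 13 mm farther back than shut.
Start: joints at [1.064, 0.521, -0.036, 1.599, 0.021, 1.021, -0.113], TCP at [0.264, -0.566, 0.204] pointing down, gripper open.
Joint ranges: [-2.91, 2.91], [-0.3, 2.13], [-1.5, 1.42], [0.17, 2.43], [-1.26, 4.41], [0.16, 1.93], [-2.52, 2.52]. Speed limits (rad/s): [1.89, 1.89, 2.39, 2.39, 3.01, 3.01, 3.01].

## Interface

Orientations are given as a 3x3 rotation matrix whose columns are the frame's x, y, z axes.
In Python, from rig import env gives the robot as it stands.
- The arm moves only by the tool jog_arm, never from a script. Its arguments are lists of equal length, an entry for each row: "dr": the turn, a rotation vector about the tool's x, y, z in degrees, a list of three; "linear": the shift along the tool's x, y, z in cm, a list of three; "claw": the finger opening in cm, from 0 to 8.54. A call has 1 to 8 rows; each row shifts and turns the commanded pose from where the row before left it, along the tool's axes as they then stand; what a row does not reach is not made up. A row lasts 1/8 s, in which the tool goes at most 62.5 mm and 10.7 degrees, less where a joint would pass 70% of its speed; a pose out of reach is approached as far as the arm can. A call with a gripper value outside its range is refused whole. The fingers move at their own pace and stop on an object; "force" is the grip in N (left out, the last holds). Time passes only in rows, so rows that do not move let the fingers close. It gives the time, the measured TCP pose, the force, the opening and the grip force at its end, in the units of the state.
- env.read_state(): the state, without advancing time (a new reading comes with each control period).
- env.read_camera(name): name is "scene" or "top"; returns a dict with "img" (400x640x3 uint8, red, green, blue), "fx", "fy", "cx", "cy" (pixels), "xyz" and "orientation" of the camera in the world. Camera axes: x right, y down, z forward; pixel columns grow to the right and rows downward; lengths in m; the calibration is good to about 2 mm. A picture is of the moment at which its call begins. There is no depth.
- env.job_done(): hands the job in; it is judged then, once.
The state is a dict: "clock": time; "joints": joint angles; "joint_velocities": joint speeds; "joint_torque": joint torques, N m; "ee_pos": TCP position; "tcp_rot": TCP orientation; "force": force on the tool from outside, world axes, zero at the start; "ft_torque": the same for the moment, N m; "opening": opening from 0.0 (shut) to 1.0 (fully open); "gripper_force": force on a finger pad.
Only numpy, scipy, OpenCV 4.12 (cv2) and the standard library are available. Lean on these libraries where they do the work, as an engineer would, in place of code of your own. Each camera call takes 0.05 s, during which the arm holds its last target. There are 200 camera calls.

## Working session

There is one attempt and no reset: what is moved stays moved. The work goes in short steps, Python scripts to look and compute and a tool call to move; the robot and the scene stay as the last step left them, time stands still between calls to the robot, and variables do not carry over. Pictures are saved under pics/ and viewed, at most 10 in all, crops included, and the job is handed in when it is done.

Besides the shell and the picture viewer there is one more tool, called after "Request:" by a JSON object that holds its "op" and its "data", one argument or row to a line. jog_arm: Moves the arm, as the interface text tells. Its arguments: {"type":"object","properties":{"dr":{"type":"array"},"linear":{"type":"array"},"claw":{"type":"array"},"force":{"type":"number"}},"required":["dr","linear","claw"]}

```bash
mkdir -p pics; python3 - <<'E'
from rig import env
import cv2,pickle
s=env.read_state();print(s['clock'],s['ee_pos'],s['tcp_rot'],s['opening'],s['force'])
d={}
for n in('top','scene'):
    c=env.read_camera(n);d[n]=c;cv2.imwrite(f'pics/{n}0.png',c['img'][:,:,::-1]);print(n,c['fx'],c['cx'],c['cy'],c['xyz'],c['orientation'])
pickle.dump(d,open('c0.pkl','wb'))
E
```

```text
0.0 [ 0.26419042 -0.5659846   0.20302649] [[ 9.06088683e-01  4.23087390e-01 -5.99513134e-04]
 [ 4.23087799e-01 -9.06088128e-01  1.00931497e-03]
 [-1.16183296e-04 -1.16817557e-03 -9.99999311e-01]] 0.9999787469450938 [-0.34068523  0.37705424  0.03182941]
top 424.9784852323268 319.28209191258793 201.3676488415895 [0.40586092 0.00981341 1.25083437] [[-0.00930671 -0.99443333  0.10495591]
 [-0.99962649  0.01194941  0.02457842]
 [-0.02569576 -0.10468797 -0.9941731 ]]
scene 448.18518733622255 312.6361230841912 211.71130817998238 [1.04303516 0.82091428 1.08643533] [[-0.8388161   0.38940594 -0.38046098]
 [ 0.5443753   0.60836497 -0.57753579]
 [ 0.00656326 -0.69155988 -0.72228931]]
```

View pics/top0.png

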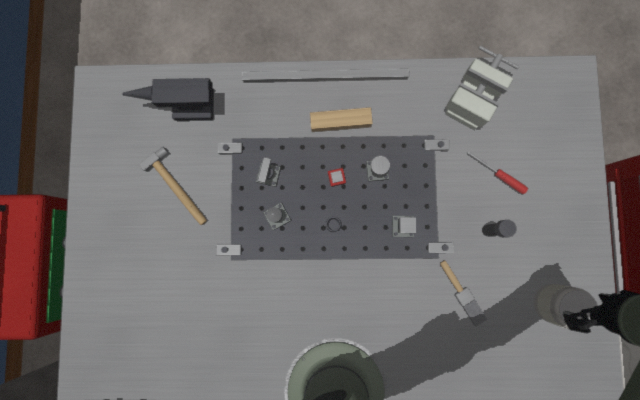

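View pics/scene0.png

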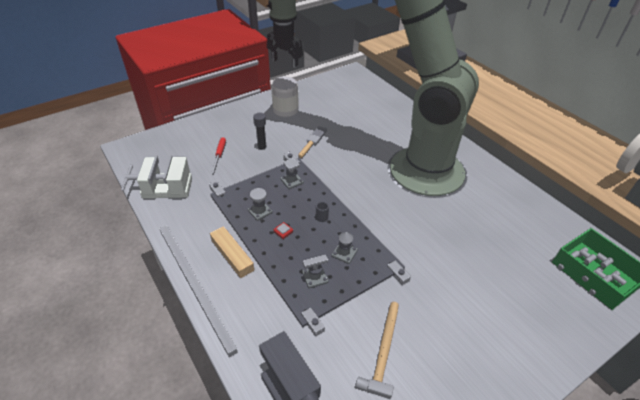

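The top view shows the round head near (380,166), square (405,226), oblong (265,171) and pointed (277,215). I'll enlarge it and segment the heads next.

```bash
cat > h.py <<'E'
import numpy as np
def ray(c,u,v,z):
    d=c['orientation']@np.array([(u-c['cx'])/c['fx'],(v-c['cy'])/c['fy'],1]);o=np.array(c['xyz'])
    return o+d*(z-o[2])/d[2]
def proj(c,p):
    q=c['orientation'].T@(np.array(p)-c['xyz']);return c['fx']*q[0]/q[2]+c['cx'],c['fy']*q[1]/q[2]+c['cy']
E
python3 - <<'E'
import pickle,cv2,numpy as np
from h import *
d=pickle.load(open('c0.pkl','rb'))
c=d['top'];im=c['img'];g=cv2.cvtColor(im,cv2.COLOR_RGB2GRAY)
cv2.imwrite('pics/top0c.png',cv2.resize(im[140:250,235:430,::-1],None,fx=4,fy=4,interpolation=cv2.INTER_CUBIC))
for nm,(x0,y0,x1,y1) in dict(round=(363,150,395,184),square=(388,210,420,240),oblong=(252,152,285,190)).items():
    r=g[y0:y1,x0:x1]
    for t in (125,140,155):
        n,l,st,ce=cv2.connectedComponentsWithStats((r>t).astype(np.uint8))
        k=1+st[1:,4].argmax();m=(l==k).astype(np.uint8)
        cs=max(cv2.findContours(m,0,2)[0],key=cv2.contourArea)
        u,v=ce[k]+[x0,y0];print(nm,t,st[k],(u,v),cv2.minAreaRect(cs),ray(c,u,v,.1).round(4))
E
```

```text
round 125 [  8   6  19  18 260] (np.float64(380.03076923076924), np.float64(164.65769230769232)) ((16.750001907348633, 14.749999046325684), (17.677669525146484, 16.970561981201172), 45.0) [ 0.6264 -0.1291  0.1   ]
round 140 [  9   6  18  18 235] (np.float64(379.83829787234043), np.float64(164.61702127659575)) ((16.750001907348633, 14.75), (16.26345443725586, 16.970561981201172), 45.0) [ 0.6266 -0.1286  0.1   ]Traceback (most recent call last):
  File "<stdin>", line 10, in <module>
ValueError: attempt to get argmax of an empty sequence
```

View pics/top0c.png

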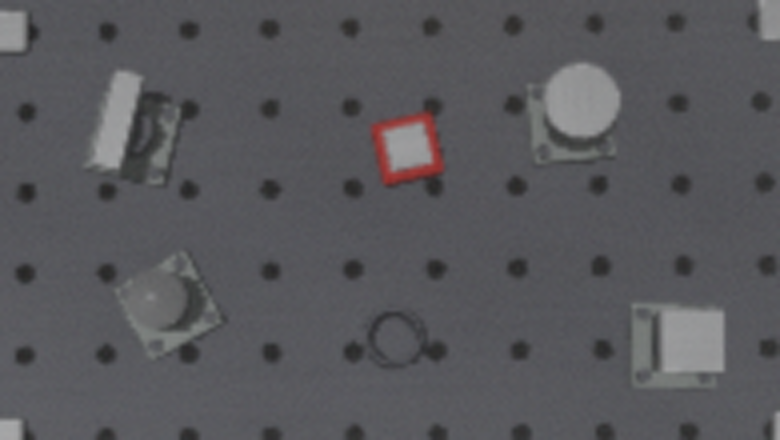

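The crop shows the heads clearly. In full-image pixels the round head is at about (380,165), square (407.6,225), oblong (263.5,170) and pointed (275,214). I'll refine these and compute the shifts.

```bash
python3 - <<'E'
import pickle,cv2,numpy as np
from h import *
from rig import env
d=pickle.load(open('c0.pkl','rb'));c=d['top'];g=cv2.cvtColor(c['img'],cv2.COLOR_RGB2GRAY)
P={}
for nm,(x0,y0,x1,y1),t in (('round',(368,153,393,177),125),('square',(399,214,420,236),128),('oblong',(254,154,272,185),128)):
    r=cv2.resize(g[y0:y1,x0:x1],None,fx=1,fy=1);n,l,st,ce=cv2.connectedComponentsWithStats((r>t).astype(np.uint8))
    k=1+st[1:,4].argmax();u,v=ce[k]+[x0,y0];P[nm]=ray(c,u,v,.1005)
    print(nm,st[k],u,v,P[nm].round(4),'scene px',np.round(proj(d['scene'],P[nm])))
print('pointed',ray(c,275,214.5,.11))
s=env.read_state();R=s['tcp_rot'];p=s['ee_pos']
for nm in P: print(nm,'tool shift cm',(R.T@(P[nm]-p)*100).round(2));p=P[nm]
im=d['scene']['img'][150:300,200:400,::-1].copy();im=cv2.resize(im,None,fx=4,fy=4,interpolation=cv2.INTER_CUBIC)
for nm in P:
    u,v=proj(d['scene'],P[nm]);cv2.circle(im,(int((u-200)*4),int((v-150)*4)),3,(0,0,255),-1)
cv2.imwrite('pics/s0c.png',im)
E
```

```text
round [  3   3  19  18 260] 380.03076923076924 164.65769230769232 [ 0.6263 -0.129   0.1005] scene px [258. 193.]
square [  2   3  15  16 231] 407.8831168831169 224.7922077922078 [ 0.461  -0.1998  0.1005] scene px [291. 163.]
oblong [  4   4  12  24 162] 263.71604938271605 169.59259259259258 [0.6171 0.1905 0.1005] scene px [315. 260.]
pointed [0.49210207 0.15788356 0.11      ]
round tool shift cm [ 51.3  -24.27  10.28]
square tool shift cm [-17.97  -0.58   0.  ]
oblong tool shift cm [ 3.065e+01 -2.876e+01  3.000e-02]
```

View pics/s0c.png

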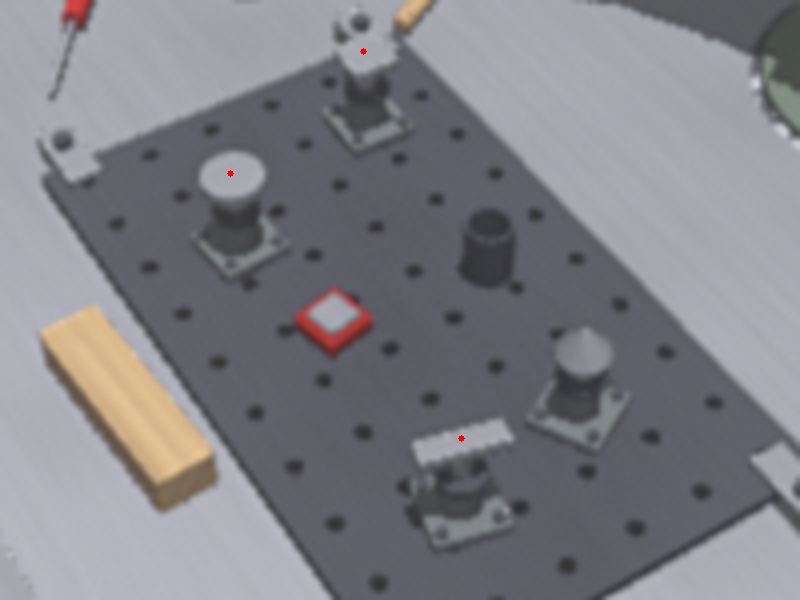

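Both views agree: the dots sit on the head centres. I'll shut the claw and move above the round pin.

Request:
{"op": "jog_arm", "data": {
  "dr": [
    [0,0,0],
    [0,0,0],
    [0,0,0],
    [0,0,0],
    [0,0,0],
    [0,0,0],
    [0,0,0],
    [0,0,0]
  ],
  "linear": [
    [3.2,-1.52,0],
    [3.2,-1.52,0],
    [3.2,-1.52,0],
    [3.2,-1.52,0],
    [3.2,-1.52,0],
    [3.2,-1.52,0],
    [3.2,-1.52,0],
    [3.2,-1.52,0]
  ],
  "claw": [0,0,0,0,0,0,0,0],
  "force": 20
}}

```text
clock: 1.1
ee_pos: [0.4454, -0.3468, 0.2034]
tcp_rot: [[0.906, 0.423, -0.0], [0.423, -0.906, 0.0], [-0.0, -0.0, -1.0]]
force: [0.5, -0.5, -0.5]
opening: -0.001
gripper_force: 0.0
```

Request:
{"op": "jog_arm", "data": {
  "dr": [
    [0,0,0],
    [0,0,0],
    [0,0,0],
    [0,0,0],
    [0,0,0],
    [0,0,0],
    [0,0,0],
    [0,0,0]
  ],
  "linear": [
    [3.2,-1.52,0],
    [3.2,-1.52,0],
    [3.2,-1.52,0],
    [3.2,-1.52,0],
    [3.2,-1.52,0],
    [3.2,-1.52,0],
    [3.2,-1.52,0],
    [3.2,-1.52,0]
  ],
  "claw": [0,0,0,0,0,0,0,0]
}}

```text
clock: 2.1
ee_pos: [0.6259, -0.1284, 0.2033]
tcp_rot: [[0.906, 0.423, -0.001], [0.423, -0.906, 0.0], [-0.001, -0.0, -1.0]]
force: [0.6, -0.7, -0.6]
opening: 0.002
gripper_force: 0.0
```

Request:
{"op": "jog_arm", "data": {
  "dr": [
    [0,0,0],
    [0,0,0]
  ],
  "linear": [
    [0,0,0],
    [0,0,0]
  ],
  "claw": [0,0]
}}

```text
clock: 2.35
ee_pos: [0.6249, -0.13, 0.2032]
tcp_rot: [[0.906, 0.423, -0.001], [0.423, -0.906, -0.0], [-0.001, -0.0, -1.0]]
force: [-0.7, 1.3, -0.2]
opening: -0.001
gripper_force: 0.0
```

Request:
{"op": "jog_arm", "data": {
  "dr": [
    [0,0,0],
    [0,0,0],
    [0,0,0],
    [0,0,0],
    [0,0,0],
    [0,0,0],
    [0,0,0],
    [0,0,0]
  ],
  "linear": [
    [0,0,2],
    [0,0,2],
    [0,0,2],
    [0,0,1.5],
    [0,0,1],
    [0,0,0.6],
    [0,0,0.3],
    [0,0,0]
  ],
  "claw": [0,0,0,0,0,0,0,0]
}}

```text
clock: 3.35
ee_pos: [0.6256, -0.1294, 0.1098]
tcp_rot: [[0.906, 0.423, 0.0], [0.423, -0.906, -0.0], [0.0, 0.0, -1.0]]
force: [0.4, -0.5, 0.4]
opening: -0.001
gripper_force: 0.0
```

Request:
{"op": "jog_arm", "data": {
  "dr": [
    [0,0,0],
    [0,0,0],
    [0,0,0],
    [0,0,0],
    [0,0,0],
    [0,0,0],
    [0,0,0],
    [0,0,0]
  ],
  "linear": [
    [0,0,0.1],
    [0,0,0.1],
    [0,0,0.1],
    [0,0,0.1],
    [0,0,0.1],
    [0,0,0.1],
    [0,0,0.1],
    [0,0,0.1]
  ],
  "claw": [0,0,0,0,0,0,0,0]
}}

```text
clock: 4.35
ee_pos: [0.6254, -0.1294, 0.1015]
tcp_rot: [[0.906, 0.423, -0.0], [0.423, -0.906, 0.0], [-0.0, -0.0, -1.0]]
force: [-0.1, -0.7, -0.7]
opening: -0.0
gripper_force: 0.0
```

Request:
{"op": "jog_arm", "data": {
  "dr": [
    [0,0,0],
    [0,0,0],
    [0,0,0],
    [0,0,0],
    [0,0,0]
  ],
  "linear": [
    [0,0,0.1],
    [0,0,0.1],
    [0,0,0.1],
    [0,0,0.1],
    [0,0,0.1]
  ],
  "claw": [0,0,0,0,0]
}}

```text
clock: 4.97
ee_pos: [0.6254, -0.1293, 0.0965]
tcp_rot: [[0.906, 0.423, -0.0], [0.423, -0.906, 0.0], [0.0, -0.0, -1.0]]
force: [1.0, -0.4, 0.2]
opening: 0.005
gripper_force: 0.0
```

Request:
{"op": "jog_arm", "data": {
  "dr": [
    [0,0,0],
    [0,0,0],
    [0,0,0],
    [0,0,0],
    [0,0,0],
    [0,0,0],
    [0,0,0],
    [0,0,0]
  ],
  "linear": [
    [0,0,0.1],
    [0,0,0.1],
    [0,0,0.1],
    [0,0,0.1],
    [0,0,0.1],
    [0,0,0.1],
    [0,0,0.1],
    [0,0,0]
  ],
  "claw": [0,0,0,0,0,0,0,0]
}}

```text
clock: 5.98
ee_pos: [0.6254, -0.1294, 0.0895]
tcp_rot: [[0.906, 0.423, -0.0], [0.423, -0.906, 0.0], [-0.0, -0.0, -1.0]]
force: [0.9, -0.1, -0.6]
opening: 0.002
gripper_force: 0.0
```

Little force at a height where I'd expect contact, so I'll take a close look.

```bash
cat > look.py <<'E'
import sys,cv2,pickle
from rig import env
n,u,v,w,h,k,out=sys.argv[1],*map(int,sys.argv[2:7]),sys.argv[7]
c=env.read_camera(n);pickle.dump(c,open(out+'.pkl','wb'))
cv2.imwrite(f'pics/{out}.png',cv2.resize(c['img'][v:v+h,u:u+w,::-1],None,fx=k,fy=k,interpolation=cv2.INTER_CUBIC))
s=env.read_state();print(s['force'],s['ft_torque'],s['ee_pos'],s['clock'])
E
python3 look.py scene 200 120 110 110 5 a1
```

```text
[0.20203063 1.38928593 0.7127905 ] [-0.03934739  0.02132779  0.00543176] [ 0.62542783 -0.12937234  0.0895668 ] 6.025
```

View pics/a1.png

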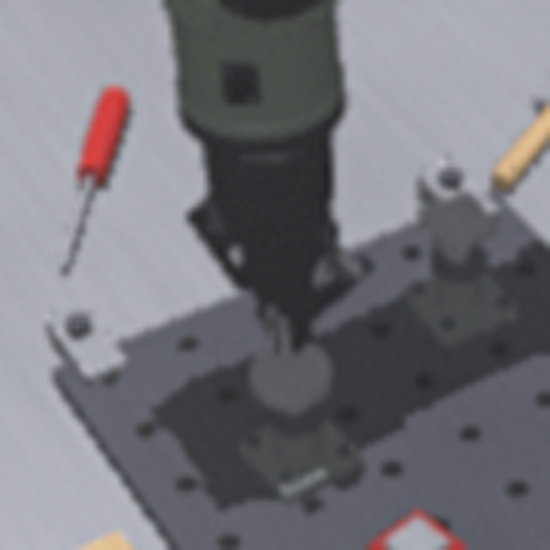

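The fingertip sits over the back of the round head at crop (297,350), with the head centre near (290,378). I'll compare where the head rim lies now with its position before the press.

```bash
python3 - <<'E'
import pickle,cv2,numpy as np
from h import *
a=pickle.load(open('c0.pkl','rb'))['scene'];b=pickle.load(open('a1.pkl','rb'))
for z in (.102,.099,.0895): print(z,[np.round(proj(a,[.6255+dx,-.129+dy,z]),1) for dx,dy in((0,0),(.026*.55,.026*.83),(-.026*.55,-.026*.83))])
print('tip px',np.round(proj(b,[.6254,-.1294,.0896]),1))
o=[]
for c,bb in ((a,0),(b,1)):
    g=cv2.cvtColor(c['img'],cv2.COLOR_RGB2GRAY)[178:216,238:278]
    g=cv2.resize(g,None,fx=10,fy=10,interpolation=cv2.INTER_CUBIC).astype(float)
    g=np.clip((g-g.min())*(255/(np.percentile(g,97)-g.min())),0,255).astype(np.uint8)
    g=cv2.cvtColor(g,cv2.COLOR_GRAY2BGR)
    for z,col in((.102,(0,255,0)),(.0895,(0,0,255))):
        pts=np.array([proj(c,[.6255+.026*np.cos(t),-.129+.026*np.sin(t),z]) for t in np.linspace(0,6.28,40)])
        cv2.polylines(g,[((pts-[238,178]+.5)*10).astype(int)],True,col,1)
    o.append(g)
cv2.imwrite('pics/cmp.png',np.hstack(o))
E
```

```text
0.102 [array([257.9, 192.9]), array([257.1, 198.6]), array([258.6, 187.3])]
0.099 [array([257.9, 193.5]), array([257.2, 199.3]), array([258.7, 187.9])]
0.0895 [array([258.2, 195.7]), array([257.4, 201.4]), array([258.9, 190.1])]
tip px [258.2 195.6]
```

View pics/cmp.png

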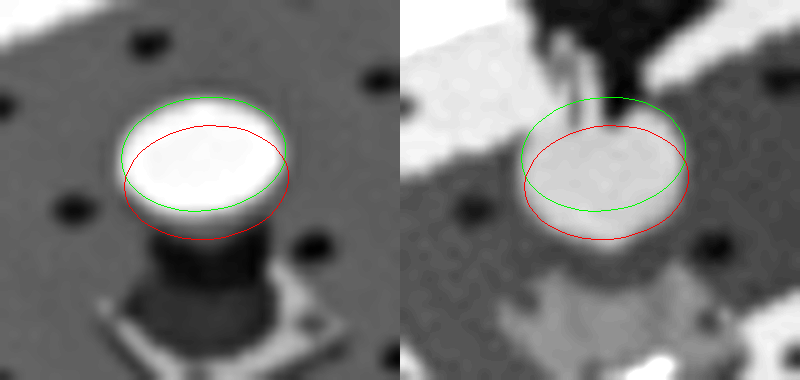

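The enlarged comparison shows the head hasn't moved, and the fingertips end near pixel (258,190), about 5 px above where the reported TCP projects. So they are either higher than reported or set back. I'll check from the top camera.

```bash
python3 look.py top 340 130 90 75 8 a2; python3 - <<'E'
import pickle
from h import *
c=pickle.load(open('a2.pkl','rb'))
for z in(.0895,.115,.17):
  u,v=proj(c,[.6254,-.1294,z]);print(z,u,v,'crop',(u-340+.5)*8,(v-130+.5)*8)
E
```

```text
[ 0.13951857  0.26336436 -0.10853421] [-0.0173409  -0.03143406  0.00508516] [ 0.62545322 -0.12938393  0.0896264 ] 6.075
0.0895 379.71045342583665 165.7523410102788 crop 321.6836274066932 290.0187280822304
0.115 380.8015407590429 163.97889696657427 crop 330.41232607234315 275.83117573259415
0.17 383.3269978870926 159.874040494444 crop 350.6159830967408 242.9923239555519
```

View pics/a2.png

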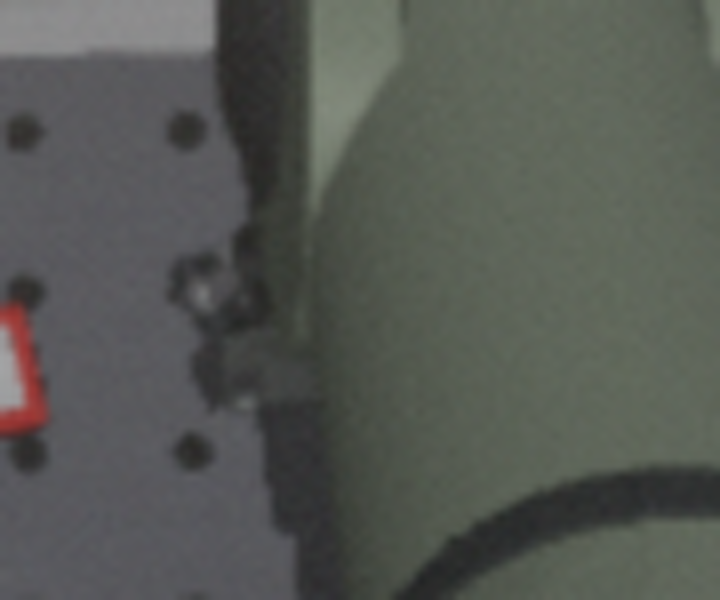

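The arm hides the tips from above. I'll check the TCP against the start picture and the brightness profiles numerically.

```bash
python3 - <<'E'
import pickle,cv2,numpy as np
from h import *
d=pickle.load(open('c0.pkl','rb'));a=d['scene'];b=pickle.load(open('a1.pkl','rb'))
for z in (.203,.216,.23,.24):
  R=np.array([.423,-.906,0])
  print(z,[np.round(proj(a,np.array([.2642,-.566,z])+k*R),1) for k in(-.0425,0,.0425)])
G=lambda c:cv2.cvtColor(c['img'],cv2.COLOR_RGB2GRAY)
print(G(a)[40:75,268:306:2])
for u in (250,254,258,262): print(u,'before',G(a)[180:214,u],'\n now',G(b)[180:214,u])
E
```

```text
0.203 [array([294. ,  76.3]), array([284.9,  73.3]), array([275.9,  70.3])]
0.216 [array([293.9,  73.2]), array([284.7,  70.2]), array([275.7,  67.2])]
0.23 [array([293.8,  69.8]), array([284.6,  66.8]), array([275.5,  63.8])]
0.24 [array([293.8,  67.4]), array([284.5,  64.4]), array([275.4,  61.4])]
[[ 38  38  44  53  36  38  36  38  38  39  38  38  43  57  61  59  49  58
   59]
 [ 35  35  41  60  41  39  37  36  36  38  37  38  46  54  50  56  45  59
   60]
 [ 37  36  44  62  40  37  39  39  39  39  38  40  43  54  43  51  46  60
   59]
 [ 36  39  46  61  38  39  37  41  40  38  38  40  40  53  40  44  47  59
   59]
 [ 37  36  48  53  35  37  38  38  37  38  41  37  40  52  37  42  47  60
   61]
 [ 40  39  40  43  37  38  34  38  39  39  38  36  35  46  40  41  48  57
   59]
 [ 37  39  38  40  37  39  37  38  35  39  38  37  40  45  40  42  45  56
   61]
 [ 36  38  36  36  40  49  37  38  37  37  40  38  41  41  39  39  38  54
   61]
 [ 43  38  39  37  45  60  44  40  39  38  35  48  47  36  40  41  39  55
   59]
 [ 57  44  39  39  56  64  57  51  42  37  41  50  49  40  39  40  40
[... 2381 characters left out ...]
1
 160 122  91  72  61  58  62  65  68  74  73  74  75  72  86 119] 
 now [51 69 79 74 69 72 82 87 89 87 87 89 91 91 92 92 92 93 93 92 89 75 61 57
 60 64 70 73 75 75 75 76 77 76]
258 before [ 94  95  94  94  93  93  89 110 158 171 169 167 169 169 168 169 170 172
 166 135 104  92  79  65  59  59  59  68  73  75  75  75  73  81] 
 now [44 44 45 47 52 52 57 59 59 63 75 88 90 92 92 92 94 92 92 91 93 90 81 65
 59 58 59 67 74 77 76 76 76 76]
262 before [ 94  95  94  93  95  94  91  95 121 155 168 169 168 169 170 172 172 163
 128  99  82  66  58  57  56  58  61  69  71  72  70  70  80 114] 
 now [45 45 44 53 68 72 68 57 65 85 92 92 92 91 92 92 93 91 90 87 79 66 57 57
 58 56 62 69 72 73 71 74 73 76]
```

The start picture agrees: the tips are about 25 mm higher than the reported TCP z, and the head's lower edge hasn't moved. There has been no contact yet, so I'll descend slowly and watch the force for it.

Request:
{"op": "jog_arm", "data": {
  "dr": [
    [0,0,0],
    [0,0,0],
    [0,0,0],
    [0,0,0],
    [0,0,0],
    [0,0,0]
  ],
  "linear": [
    [0,0,0.1],
    [0,0,0.1],
    [0,0,0.1],
    [0,0,0.1],
    [0,0,0.1],
    [0,0,0.1]
  ],
  "claw": [0,0,0,0,0,0]
}}

```text
clock: 6.82
ee_pos: [0.6254, -0.1294, 0.0835]
tcp_rot: [[0.906, 0.423, -0.0], [0.423, -0.906, 0.0], [-0.0, -0.0, -1.0]]
force: [0.6, -0.0, -1.2]
opening: 0.001
gripper_force: 0.0
```

Request:
{"op": "jog_arm", "data": {
  "dr": [
    [0,0,0],
    [0,0,0]
  ],
  "linear": [
    [0,0,0.1],
    [0,0,0.1]
  ],
  "claw": [0,0]
}}

```text
clock: 7.08
ee_pos: [0.6254, -0.1294, 0.0815]
tcp_rot: [[0.906, 0.423, 0.0], [0.423, -0.906, -0.0], [-0.0, 0.0, -1.0]]
force: [0.1, -0.5, -0.3]
opening: 0.002
gripper_force: 0.0
```

Request:
{"op": "jog_arm", "data": {
  "dr": [
    [0,0,0],
    [0,0,0]
  ],
  "linear": [
    [0,0,0.1],
    [0,0,0.1]
  ],
  "claw": [0,0]
}}

```text
clock: 7.32
ee_pos: [0.6255, -0.1293, 0.0795]
tcp_rot: [[0.906, 0.423, 0.0], [0.423, -0.906, 0.0], [0.0, -0.0, -1.0]]
force: [-0.2, 0.8, -1.0]
opening: -0.004
gripper_force: 0.0
```

Request:
{"op": "jog_arm", "data": {
  "dr": [
    [0,0,0],
    [0,0,0]
  ],
  "linear": [
    [0,0,0.1],
    [0,0,0.1]
  ],
  "claw": [0,0]
}}

```text
clock: 7.58
ee_pos: [0.6254, -0.1294, 0.0775]
tcp_rot: [[0.906, 0.423, -0.0], [0.423, -0.906, 0.0], [-0.0, -0.0, -1.0]]
force: [-0.8, 0.9, 0.2]
opening: -0.0
gripper_force: 0.0
```

Request:
{"op": "jog_arm", "data": {
  "dr": [
    [0,0,0],
    [0,0,0]
  ],
  "linear": [
    [0,0,0.1],
    [0,0,0.1]
  ],
  "claw": [0,0]
}}

```text
clock: 7.82
ee_pos: [0.6254, -0.1294, 0.0755]
tcp_rot: [[0.906, 0.423, -0.0], [0.423, -0.906, 0.0], [-0.0, -0.0, -1.0]]
force: [-0.8, 0.1, -0.6]
opening: -0.002
gripper_force: 0.0
```

```bash
cat > col.py <<'E'
import sys,cv2,pickle,numpy as np
from rig import env
from h import *
u0,v0,h=map(int,sys.argv[1:4])
a=pickle.load(open('c0.pkl','rb'))['scene'];b=env.read_camera('scene');pickle.dump(b,open('last.pkl','wb'))
G=lambda c:cv2.cvtColor(c['img'],cv2.COLOR_RGB2GRAY)
for u in range(u0-8,u0+9,4): print(u,'before',G(a)[v0:v0+h,u],'\n now',G(b)[v0:v0+h,u])
s=env.read_state();print(s['force'],s['ft_torque'],s['ee_pos'],s['clock'],'tcp px',proj(b,s['ee_pos']))
E
python3 col.py 258 180 34
```

```text
250 before [ 95  94  88  91  95  96  97  95  95  94 100 119 138 151 157 150 131 104
  88  91  94  95  96  96  95  95  94  89  79  84 111 115  94  79] 
 now [50 67 85 93 96 98 98 98 97 98 97 94 86 84 85 85 83 77 71 64 59 59 59 61
 59 59 61 60 61 67 74 76 73 67]
254 before [ 91  75  70  85  94  96  94  96 118 152 167 170 168 167 167 168 170 171
 160 122  91  72  61  58  62  65  68  74  73  74  75  72  86 119] 
 now [47 46 44 45 57 76 79 80 79 81 84 88 89 88 91 92 92 93 95 93 89 75 63 57
 58 64 71 73 75 75 77 76 77 77]
258 before [ 94  95  94  94  93  93  89 110 158 171 169 167 169 169 168 169 170 172
 166 135 104  92  79  65  59  59  59  68  73  75  75  75  73  81] 
 now [44 43 46 44 44 43 46 55 60 63 64 66 71 77 87 93 93 93 93 92 93 91 81 66
 59 58 60 67 74 76 77 76 76 74]
262 before [ 94  95  94  93  95  94  91  95 121 155 168 169 168 169 170 172 172 163
 128  99  82  66  58  57  56  58  61  69  71  72  70  70  80 114] 
 now [55 46 44 46 43 43 46 50 52 56 62 73 85 92 93 93 92 91 89 88 78 64 59 58
 57 56 62 69 72 73 72 74 74 75]
266 before [ 96  95  95  95  95  95  93  92  92  92  96 105 117 121 117 104  93  93
  93  96  96  95  92  95 110 128 128 126 126 121 120 130 136 130] 
 now [52 43 43 49 68 80 68 59 56 56 59 62 67 73 72 68 68 64 61 60 59 58 56 58
 65 72 76 77 75 75 75 75 75 76]
[-0.41626842 -0.35494962  0.38686631] [-0.0412048  -0.02227712 -0.01962821] [ 0.62538175 -0.12936072  0.07541488] 7.875 tcp px (np.float64(258.52624134460825), np.float64(198.75492664361144))
```

The head is still unmoved, and the tip ends at about row 193.5, which is almost contact. I'll continue in small steps.

Request:
{"op": "jog_arm", "data": {
  "dr": [
    [0,0,0],
    [0,0,0]
  ],
  "linear": [
    [0,0,0.1],
    [0,0,0.1]
  ],
  "claw": [0,0]
}}

```text
clock: 8.12
ee_pos: [0.6254, -0.1294, 0.0735]
tcp_rot: [[0.906, 0.423, -0.0], [0.423, -0.906, 0.0], [-0.0, -0.0, -1.0]]
force: [-0.0, -0.6, -0.6]
opening: -0.002
gripper_force: 0.0
```

Request:
{"op": "jog_arm", "data": {
  "dr": [
    [0,0,0],
    [0,0,0]
  ],
  "linear": [
    [0,0,0.1],
    [0,0,0.1]
  ],
  "claw": [0,0]
}}

```text
clock: 8.38
ee_pos: [0.6254, -0.1294, 0.0717]
tcp_rot: [[0.906, 0.423, -0.0], [0.423, -0.906, -0.0], [-0.0, 0.0, -1.0]]
force: [-1.8, -0.5, 2.8]
opening: -0.004
gripper_force: 1.7
```

Request:
{"op": "jog_arm", "data": {
  "dr": [
    [0,0,0],
    [0,0,0]
  ],
  "linear": [
    [0,0,0.1],
    [0,0,0.1]
  ],
  "claw": [0,0]
}}

```text
clock: 8.62
ee_pos: [0.6255, -0.1294, 0.0696]
tcp_rot: [[0.906, 0.423, 0.0], [0.423, -0.906, -0.0], [0.0, 0.0, -1.0]]
force: [-1.7, 0.3, 3.8]
opening: 0.0
gripper_force: 1.7
```

Contact came at about reported z 0.072 with about 4 N, as expected for the pin's friction. I'll press 8 mm more, to about 0.0615.

Request:
{"op": "jog_arm", "data": {
  "dr": [
    [0,0,0],
    [0,0,0],
    [0,0,0],
    [0,0,0]
  ],
  "linear": [
    [0,0,0.1],
    [0,0,0.1],
    [0,0,0.1],
    [0,0,0.1]
  ],
  "claw": [0,0,0,0]
}}

```text
clock: 9.12
ee_pos: [0.6255, -0.1294, 0.0656]
tcp_rot: [[0.906, 0.423, 0.0], [0.423, -0.906, 0.0], [0.0, 0.0, -1.0]]
force: [-0.2, 0.2, 4.0]
opening: -0.004
gripper_force: 1.7
```

Request:
{"op": "jog_arm", "data": {
  "dr": [
    [0,0,0],
    [0,0,0],
    [0,0,0],
    [0,0,0],
    [0,0,0]
  ],
  "linear": [
    [0,0,0.1],
    [0,0,0.1],
    [0,0,0.1],
    [0,0,0.1],
    [0,0,0]
  ],
  "claw": [0,0,0,0,0]
}}

```text
clock: 9.75
ee_pos: [0.6255, -0.1293, 0.0614]
tcp_rot: [[0.906, 0.423, 0.0], [0.423, -0.906, 0.0], [0.0, -0.0, -1.0]]
force: [-0.1, -0.6, 1.3]
opening: 0.003
gripper_force: 0.1
```

```bash
python3 col.py 258 180 34
```

```text
250 before [ 95  94  88  91  95  96  97  95  95  94 100 119 138 151 157 150 131 104
  88  91  94  95  96  96  95  95  94  89  79  84 111 115  94  79] 
 now [ 46  47  44  48  67  89  97  98 100  97  98  94  74  62  68  76  80  80
  76  74  69  63  60  59  59  60  60  59  59  68  77  77  72  67]
254 before [ 91  75  70  85  94  96  94  96 118 152 167 170 168 167 167 168 170 171
 160 122  91  72  61  58  62  65  68  74  73  74  75  72  86 119] 
 now [48 44 45 46 45 44 43 55 75 83 83 74 69 76 88 93 92 93 91 91 93 92 90 82
 66 64 70 74 74 76 75 75 76 77]
258 before [ 94  95  94  94  93  93  89 110 158 171 169 167 169 169 168 169 170 172
 166 135 104  92  79  65  59  59  59  68  73  75  75  75  73  81] 
 now [44 45 45 45 46 43 46 42 44 47 59 65 70 72 73 78 83 88 91 93 92 92 92 91
 75 62 60 68 74 77 77 75 75 74]
262 before [ 94  95  94  93  95  94  91  95 121 155 168 169 168 169 170 172 172 163
 128  99  82  66  58  57  56  58  61  69  71  72  70  70  80 114] 
 now [43 47 47 48 43 45 46 44 44 44 45 47 51 54 66 82 91 93 93 92 91 89 89 77
 63 57 63 70 71 72 73 74 73 75]
266 before [ 96  95  95  95  95  95  93  92  92  92  96 105 117 121 117 104  93  93
  93  96  96  95  92  95 110 128 128 126 126 121 120 130 136 130] 
 now [69 73 82 69 47 44 46 45 49 55 58 57 59 64 67 72 75 75 72 71 66 61 57 56
 64 72 76 77 75 75 74 75 74 77]
[ 0.10644342 -0.30996187  0.34442893] [-0.02151055 -0.00876523 -0.04484145] [ 0.62541931 -0.12938169  0.06146115] 9.8 tcp px (np.float64(258.861141155179), np.float64(201.8323923349607))
```

The round pin is down about 10–11 mm. I'll lift and move over the square pin.

Request:
{"op": "jog_arm", "data": {
  "dr": [
    [0,0,0],
    [0,0,0],
    [0,0,0],
    [0,0,0]
  ],
  "linear": [
    [0,0,-0.5],
    [0,0,-1.5],
    [0,0,-1.5],
    [0,0,-1.5]
  ],
  "claw": [0,0,0,0]
}}

```text
clock: 10.3
ee_pos: [0.6257, -0.1294, 0.1132]
tcp_rot: [[0.906, 0.423, 0.001], [0.423, -0.906, -0.0], [0.001, 0.0, -1.0]]
force: [0.0, -0.1, -0.1]
opening: 0.005
gripper_force: 0.0
```

Request:
{"op": "jog_arm", "data": {
  "dr": [
    [0,0,0],
    [0,0,0],
    [0,0,0],
    [0,0,0],
    [0,0,0],
    [0,0,0],
    [0,0,0],
    [0,0,0]
  ],
  "linear": [
    [-2.5,-0.1,0],
    [-3.0,-0.1,0],
    [-3.0,-0.1,0],
    [-3.0,-0.1,0],
    [-3.0,-0.1,0],
    [-2.4,-0.1,0],
    [-1.0,0,0],
    [0,0,0]
  ],
  "claw": [0,0,0,0,0,0,0,0]
}}

```text
clock: 11.3
ee_pos: [0.4611, -0.1999, 0.1121]
tcp_rot: [[0.906, 0.423, 0.001], [0.423, -0.906, -0.0], [0.001, 0.001, -1.0]]
force: [0.3, 0.7, -0.5]
opening: -0.004
gripper_force: 0.0
```

Request:
{"op": "jog_arm", "data": {
  "dr": [
    [0,0,0],
    [0,0,0],
    [0,0,0],
    [0,0,0],
    [0,0,0]
  ],
  "linear": [
    [0,0,1.0],
    [0,0,1.0],
    [0,0,0.7],
    [0,0,0.3],
    [0,0,0]
  ],
  "claw": [0,0,0,0,0]
}}

```text
clock: 11.92
ee_pos: [0.4607, -0.1996, 0.0814]
tcp_rot: [[0.906, 0.423, -0.0], [0.423, -0.906, 0.0], [-0.0, -0.0, -1.0]]
force: [0.3, 0.6, -0.7]
opening: -0.002
gripper_force: 0.0
```

```bash
python3 look.py scene 230 100 110 110 6 b1
```

```text
[ 0.36824374 -0.64397683 -0.06844744] [ 0.07113074 -0.03409935 -0.01513715] [ 0.46077514 -0.19962505  0.08160143] 11.975
```

View pics/b1.png

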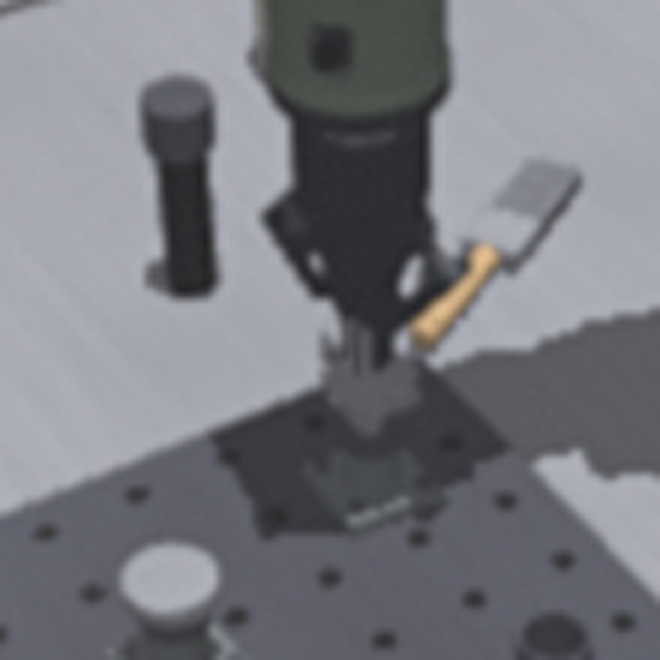

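The picture shows the round pin lowered at crop (170,580), and the tips just above the square head at (370,360). I'll press to the same reported height, about 0.0615.

Request:
{"op": "jog_arm", "data": {
  "dr": [
    [0,0,0],
    [0,0,0],
    [0,0,0],
    [0,0,0],
    [0,0,0],
    [0,0,0],
    [0,0,0],
    [0,0,0]
  ],
  "linear": [
    [0,0,0.2],
    [0,0,0.2],
    [0,0,0.1],
    [0,0,0.1],
    [0,0,0.1],
    [0,0,0.1],
    [0,0,0.1],
    [0,0,0.1]
  ],
  "claw": [0,0,0,0,0,0,0,0]
}}

```text
clock: 12.98
ee_pos: [0.4608, -0.1996, 0.0716]
tcp_rot: [[0.906, 0.423, 0.0], [0.423, -0.906, -0.0], [0.0, 0.0, -1.0]]
force: [-0.7, 1.1, 4.0]
opening: 0.003
gripper_force: 1.7
```

Request:
{"op": "jog_arm", "data": {
  "dr": [
    [0,0,0],
    [0,0,0],
    [0,0,0],
    [0,0,0]
  ],
  "linear": [
    [0,0,0.1],
    [0,0,0.1],
    [0,0,0.1],
    [0,0,0.1]
  ],
  "claw": [0,0,0,0]
}}

```text
clock: 13.48
ee_pos: [0.4607, -0.1997, 0.0675]
tcp_rot: [[0.906, 0.423, 0.0], [0.423, -0.906, -0.0], [0.0, 0.0, -1.0]]
force: [-1.2, 0.3, 3.1]
opening: -0.002
gripper_force: 1.7
```

Request:
{"op": "jog_arm", "data": {
  "dr": [
    [0,0,0],
    [0,0,0],
    [0,0,0],
    [0,0,0],
    [0,0,0],
    [0,0,0],
    [0,0,0]
  ],
  "linear": [
    [0,0,0.1],
    [0,0,0.1],
    [0,0,0.1],
    [0,0,0.1],
    [0,0,0.1],
    [0,0,0.1],
    [0,0,0]
  ],
  "claw": [0,0,0,0,0,0,0]
}}

```text
clock: 14.35
ee_pos: [0.4606, -0.1996, 0.0614]
tcp_rot: [[0.906, 0.423, -0.0], [0.423, -0.906, 0.0], [-0.0, -0.0, -1.0]]
force: [-0.2, 0.4, 0.0]
opening: -0.003
gripper_force: 0.0
```

```bash
python3 col.py 291 150 34
```

```text
283 before [168 166 165 162 161 143 132 126 125 125 149 165 153 134 110  93  94  95
  94  77  66  75  93  97  98  94  82  80  89 121 124 100  81  77] 
 now [ 96  54  42  48  84 125 135 131 129 129 151 169 174 165 123  85  73  71
  64  51  46  50  59  61  61  60  59  59  63  73  76  71  67  64]
287 before [166 169 174 166 151 135 140 151 140 126 159 172 171 169 171 174 163 129
  91  74  63  60  58  58  62  70  71  71  72  72  72  77  97 121] 
 now [46 46 45 47 44 45 51 58 66 68 68 67 68 76 85 89 91 93 91 89 85 75 64 58
 57 66 72 72 73 73 74 75 75 75]
291 before [168 165 165 144 112  89  79 104 154 170 168 167 167 168 169 170 172 165
 126  98  88  86  74  63  57  59  67  73  75  74  74  74  89 118] 
 now [45 46 48 44 46 45 43 44 48 60 76 86 89 88 88 87 87 90 92 91 91 88 85 72
 61 58 65 74 76 75 76 74 75 72]
295 before [168 168 168 167 166 165 167 169 164 164 167 168 166 166 170 167 131  97
  82  67  57  57  57  59  67  73  73  71  69  67  78 112 131 135] 
 now [41 41 42 48 45 43 45 46 44 44 51 56 55 59 71 83 90 91 92 90 88 78 65 58
 57 63 67 70 72 70 72 73 75 81]
299 before [168 165 161 169 155 120 100  95  97  99 111 128 112 107 120 106  94  94
  97  98  98  96  96  97  96  99 109 129 131 110  99 114 125 102] 
 now [139 135 121  89  56  44  43  59  88  92  76  75  78  66  58  60  69  75
  81  81  69  62  58  59  58  60  65  72  74  68  65  69  74  74]
[-0.24713353 -0.28104061  0.74259693] [ 0.05546719 -0.01469354  0.05380868] [ 0.46058103 -0.19962533  0.06144701] 14.4 tcp px (np.float64(291.340566922988), np.float64(171.60273457826656))
```

The square pin went down about 10 mm or more after contact. I'll lift and go to the oblong pin: tool x +30.7, y −28.7 cm.

Request:
{"op": "jog_arm", "data": {
  "dr": [
    [0,0,0],
    [0,0,0],
    [0,0,0],
    [0,0,0],
    [0,0,0]
  ],
  "linear": [
    [0,0,-0.5],
    [0,0,-1.5],
    [0,0,-2],
    [0,0,-2],
    [0,0,-1]
  ],
  "claw": [0,0,0,0,0]
}}

```text
clock: 15.02
ee_pos: [0.4612, -0.1999, 0.1333]
tcp_rot: [[0.906, 0.423, 0.002], [0.423, -0.906, -0.001], [0.001, 0.001, -1.0]]
force: [1.2, 0.1, 0.0]
opening: -0.001
gripper_force: 0.0
```

Request:
{"op": "jog_arm", "data": {
  "dr": [
    [0,0,0],
    [0,0,0],
    [0,0,0],
    [0,0,0],
    [0,0,0],
    [0,0,0]
  ],
  "linear": [
    [2.56,-2.39,0],
    [2.56,-2.39,0],
    [2.56,-2.39,0],
    [2.56,-2.39,0],
    [2.56,-2.39,0],
    [2.56,-2.39,0]
  ],
  "claw": [0,0,0,0,0,0]
}}

```text
clock: 15.78
ee_pos: [0.5395, -0.0037, 0.1319]
tcp_rot: [[0.906, 0.423, -0.0], [0.423, -0.906, -0.0], [-0.0, 0.0, -1.0]]
force: [0.3, 0.3, 0.6]
opening: -0.002
gripper_force: 0.0
```

Request:
{"op": "jog_arm", "data": {
  "dr": [
    [0,0,0],
    [0,0,0],
    [0,0,0],
    [0,0,0],
    [0,0,0],
    [0,0,0],
    [0,0,0],
    [0,0,0]
  ],
  "linear": [
    [2.56,-2.39,0],
    [2.56,-2.39,0],
    [2.56,-2.39,0],
    [2.56,-2.39,0],
    [2.56,-2.39,0],
    [2.56,-2.39,0],
    [0,0,0],
    [0,0,0]
  ],
  "claw": [0,0,0,0,0,0,0,0]
}}

```text
clock: 16.77
ee_pos: [0.6175, 0.1895, 0.1315]
tcp_rot: [[0.906, 0.423, -0.0], [0.423, -0.906, -0.001], [-0.001, 0.0, -1.0]]
force: [-1.3, -0.9, 0.0]
opening: 0.001
gripper_force: 0.0
```

```bash
python3 - <<'E'
from rig import env
import numpy as np
s=env.read_state();print((s['tcp_rot'].T@(np.array([.6171,.1905,.0815])-s['ee_pos'])*100).round(2),s['joints'],s['ee_pos'])
E
```

```text
[ 0.01 -0.11  5.  ] [-0.27607109  0.63570003 -0.17381307  1.5993158   0.13007047  0.91854934
 -1.63000264] [0.61752395 0.18947587 0.13154398]
```

Request:
{"op": "jog_arm", "data": {
  "dr": [
    [0,0,0],
    [0,0,0],
    [0,0,0],
    [0,0,0],
    [0,0,0],
    [0,0,0]
  ],
  "linear": [
    [0,-0.1,1.5],
    [0,0,1.5],
    [0,0,1.2],
    [0,0,0.5],
    [0,0,0.3],
    [0,0,0]
  ],
  "claw": [0,0,0,0,0,0]
}}

```text
clock: 17.52
ee_pos: [0.6174, 0.1911, 0.0817]
tcp_rot: [[0.906, 0.423, 0.0], [0.423, -0.906, 0.0], [0.0, -0.0, -1.0]]
force: [1.3, 0.2, 0.3]
opening: 0.0
gripper_force: 0.0
```

```bash
python3 look.py scene 255 180 130 110 6 d1
```

```text
[ 0.63329614  1.12548081 -0.4075582 ] [-0.01388754 -0.02867979  0.00518688] [0.61744315 0.1911692  0.0818272 ] 17.575
```

View pics/d1.png

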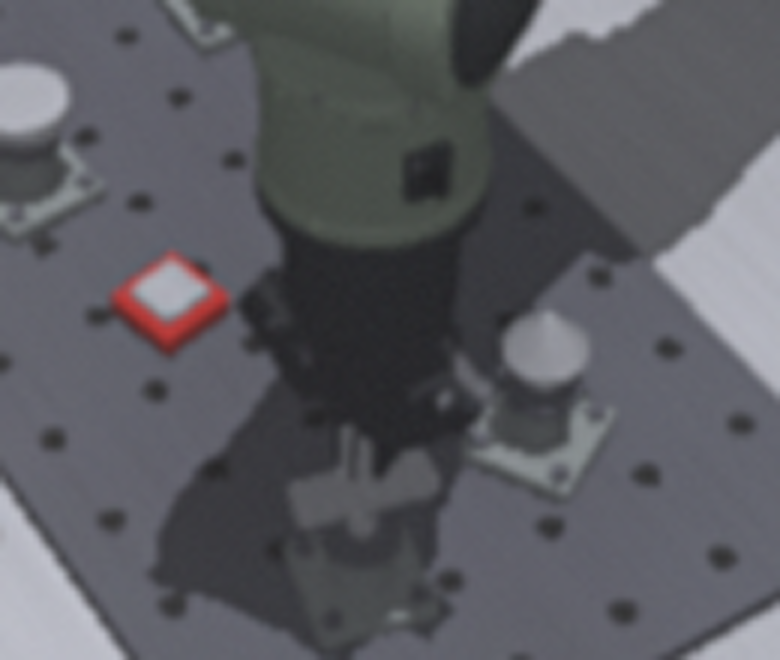

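The tips (370,468) are just above the oblong head's centre (362,480), and the gripper is clear of the pointed pin. I'll press.

Request:
{"op": "jog_arm", "data": {
  "dr": [
    [0,0,0],
    [0,0,0],
    [0,0,0],
    [0,0,0],
    [0,0,0],
    [0,0,0],
    [0,0,0],
    [0,0,0]
  ],
  "linear": [
    [0,0,0.2],
    [0,0,0.2],
    [0,0,0.1],
    [0,0,0.1],
    [0,0,0.1],
    [0,0,0.1],
    [0,0,0.1],
    [0,0,0.1]
  ],
  "claw": [0,0,0,0,0,0,0,0]
}}

```text
clock: 18.58
ee_pos: [0.6173, 0.1911, 0.0717]
tcp_rot: [[0.906, 0.423, 0.0], [0.423, -0.906, 0.0], [0.0, 0.0, -1.0]]
force: [-1.1, 0.9, 4.1]
opening: -0.003
gripper_force: 1.7
```

Request:
{"op": "jog_arm", "data": {
  "dr": [
    [0,0,0],
    [0,0,0],
    [0,0,0],
    [0,0,0]
  ],
  "linear": [
    [0,0,0.1],
    [0,0,0.1],
    [0,0,0.1],
    [0,0,0.1]
  ],
  "claw": [0,0,0,0]
}}

```text
clock: 19.08
ee_pos: [0.6173, 0.1911, 0.0675]
tcp_rot: [[0.906, 0.423, 0.0], [0.423, -0.906, 0.0], [0.0, -0.0, -1.0]]
force: [-0.8, -0.6, 3.4]
opening: -0.003
gripper_force: 1.7
```

Request:
{"op": "jog_arm", "data": {
  "dr": [
    [0,0,0],
    [0,0,0],
    [0,0,0],
    [0,0,0],
    [0,0,0],
    [0,0,0],
    [0,0,0]
  ],
  "linear": [
    [0,0,0.1],
    [0,0,0.1],
    [0,0,0.1],
    [0,0,0.1],
    [0,0,0.1],
    [0,0,0.1],
    [0,0,0]
  ],
  "claw": [0,0,0,0,0,0,0]
}}

```text
clock: 19.95
ee_pos: [0.6173, 0.1911, 0.0614]
tcp_rot: [[0.906, 0.423, -0.0], [0.423, -0.906, 0.0], [-0.0, -0.0, -1.0]]
force: [-0.1, -0.4, 0.5]
opening: 0.002
gripper_force: 0.2
```

Request:
{"op": "jog_arm", "data": {
  "dr": [
    [0,0,0],
    [0,0,0],
    [0,0,0],
    [0,0,0],
    [0,0,0],
    [0,0,0],
    [0,0,0]
  ],
  "linear": [
    [0,0,-0.5],
    [0,0,-1.5],
    [0,0,-2.5],
    [0,0,-3],
    [0,0,-3],
    [0,0,-3],
    [0,0,-1.5]
  ],
  "claw": [0,0,0,0,0,0,0]
}}

```text
clock: 20.82
ee_pos: [0.6179, 0.1912, 0.2141]
tcp_rot: [[0.906, 0.423, 0.002], [0.423, -0.906, 0.001], [0.003, 0.0, -1.0]]
force: [-1.0, -0.1, -0.4]
opening: 0.004
gripper_force: 0.0
```

Request:
{"op": "jog_arm", "data": {
  "dr": [
    [0,0,0],
    [0,0,0],
    [0,0,0],
    [0,0,0],
    [0,0,0],
    [0,0,0],
    [0,0,0],
    [0,0,0]
  ],
  "linear": [
    [-3,0,0],
    [-3,0,0],
    [-3,0,0],
    [-3,0,0],
    [-3,0,0],
    [-3,0,0],
    [0,0,0],
    [0,0,0]
  ],
  "claw": [0,0,0,0,0,0,0,0]
}}

```text
clock: 21.82
ee_pos: [0.4547, 0.1152, 0.2118]
tcp_rot: [[0.906, 0.423, 0.001], [0.423, -0.906, 0.0], [0.001, 0.0, -1.0]]
force: [0.1, -0.4, 0.3]
opening: 0.002
gripper_force: 0.0
```

```bash
python3 look.py scene 200 140 190 150 4 f1
```

```text
[0.36736194 0.28933618 0.34657638] [ 0.02794239  0.02582082 -0.01326653] [0.4547455  0.11524671 0.21168443] 21.875
```

View pics/f1.png

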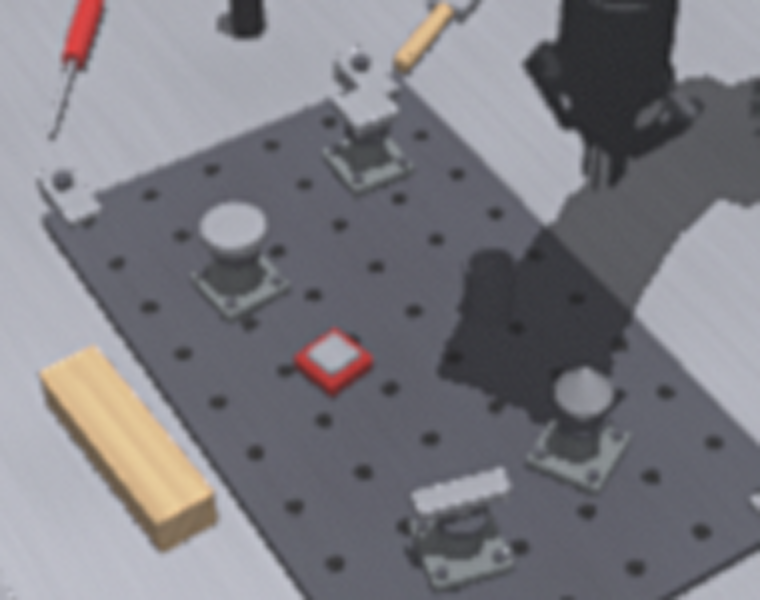

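All three heads are lower and everything else is in place. I'll do a quick numerical check of the depths.

```bash
python3 - <<'E'
import pickle,cv2,numpy as np
from h import *
a=pickle.load(open('c0.pkl','rb'))['scene'];b=pickle.load(open('f1.pkl','rb'))
G=lambda c:cv2.cvtColor(c['img'],cv2.COLOR_RGB2GRAY).astype(np.float32)
ga,gb=G(a),G(b)
for nm,p in dict(round=(.6263,-.129,.1),square=(.461,-.1998,.1),oblong=(.6171,.1905,.1),pointed=(.492,.158,.105)).items():
    u,v=np.array(proj(a,p)).round().astype(int);k=(proj(a,np.array(p)-[0,0,.01])[1]-proj(a,p)[1])/10
    h,w=(8,13) if nm!='square' else (7,8)
    t=cv2.resize(ga[v-h:v+h,u-w:u+w],None,fx=8,fy=8,interpolation=2)
    s=cv2.resize(gb[v-h-4:v+h+8,u-w-3:u+w+3],None,fx=8,fy=8,interpolation=2)
    _,m,_,l=cv2.minMaxLoc(cv2.matchTemplate(s,t,cv2.TM_CCOEFF_NORMED));print(nm,round(m,2),'dx',l[0]/8-3,'down mm',round((l[1]/8-4)/k,1))
E
```

```text
round 0.98 dx 0.25 down mm 11.0
square 0.77 dx 0.5 down mm 12.8
oblong 0.98 dx 0.125 down mm 10.8
pointed 0.9 dx -0.5 down mm -1.1
```

The pins went down about 11, 12.8 and 10.8 mm from where they started, all well within range. Handing in.

```bash
python3 -c "
from rig import env
print(env.job_done())"
```

```text
the job is handed in; nothing more can be done
None
```

I pressed the round, square and oblong pins down in order, about 11–13 mm each by camera; the pointed pin and loose items look unmoved, and the job is handed in (no verdict shown).

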